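# Lock the sliding stop on the gluing bar

### The arm

A 6-joint arm with a two-finger parallel gripper is mounted at the origin on the work surface. World frame = base frame: x ahead of the robot, y to its left, z up, the work surface at z = 0. Lengths are in m, angles in degrees, forces in N, time in s.
With the tool pointing down it reaches from about 0.35 to 0.925 m from the base axis. Payload 6.4 kg.
Tool frame: the origin (TCP) lies between the finger pads; the fingertips stand 22 mm ahead of it and the grasp point (between the pads) lies 3 mm ahead of it (robot.tips_ahead is the distance from the TCP to the fingertips, in m); z points along the fingers, x is the direction in which the jaws open and shut, and the axes are right-handed (so a half turn about z gives the same grasp; the last joint's range is limited). The gripper opens to 94 mm and grips with 3 to 60 N. Pads are 16 mm wide; open, the fingers measure 119 mm over their backs; the gripper's body (75 mm by 177 mm) begins 78 mm behind the grasp point.
Start: joints at [-86.637, 14.043, 89.255, -0, 76.702, -9.975], TCP at [0.15, -0.632, 0.227] pointing down, gripper open.
Joint ranges: [-179.41, 179.41], [-58.25, 129.5], [7.25, 145.43], [-54.29, 234.29], [11.92, 165.04], [-157.13, 157.13]. Speed limits (degrees/s): [147.25, 147.25, 180, 180, 180, 180].

### API

Orientations are given as a 3x3 rotation matrix whose columns are the frame's x, y, z axes.
In Python, from cell import monitor, snapshot, ticket, robot gives the robot as it stands.
- The arm moves only by the tool jog_arm, never from a script. Its argument "deltas" is text: rows parted by semicolons, each of 5 numbers parted by spaces: the opening, from 0 (shut) to 1 (fully open), then the shift along the tool's x, y, z in cm, then the turn about the tool's z in degrees. A call has 1 to 8 rows; each row shifts and turns the commanded pose from where the row before left it, along the tool's axes as they then stand; what a row does not reach is not made up. A row lasts 1/8 s, in which the tool goes at most 62.5 mm and 10.7 degrees, less where a joint would pass 70% of its speed; a pose out of reach is approached as far as the arm can. A call is refused whole if a number of a shift passes 6.25 or a number of a turn 10.7, either way. A call with a gripper value outside its range is refused whole. The fingers move at their own pace and stop on an object; "newtons" is the grip in N (left out, the last holds). Time passes only in rows, so rows that do not move let the fingers close. It gives the time, the measured TCP pose, the force and the opening at its end, in the units of the state.
- monitor.get_state(): the state, without advancing time (a new reading comes with each control period).
- snapshot(name): name is "side" or "top"; returns a dict with "frame" (384x512x3 uint8, red, green, blue), "mtx" (3x3 intrinsics, pixels), "dist" ([k1, k2, p1, p2, k3] as OpenCV has them; the pictures are not rectified), "T" (4x4, takes a point from camera to world coordinates). Camera axes: x right, y down, z forward; pixel columns grow to the right and rows downward; lengths in m; the calibration is good to about 2 mm. A picture is of the moment at which its call begins. There is no depth.
- ticket.hand_in(): hands the job in, once; it reports no verdict.
The state is a dict: "clock": time; "qpos": joint angles; "dq": joint speeds; "joint_efforts": joint torques, N m; "tcp_pos": TCP position; "eef_rot": TCP orientation; "contact_force": force on the tool from outside, world axes, zero at the start; "ft_torque": the same for the moment, N m; "width": finger opening in m.
Only numpy, scipy, OpenCV 4.12 (cv2) and the standard library are available. Lean on these libraries where they do the work, as an engineer would, in place of code of your own. Each camera call takes 0.05 s, during which the arm holds its last target. There are 200 camera calls.

### The job

The sliding stop on the holding bar has to be locked before the chair leg is glued: slide the steel sleeve along the square bar to the spring button, press the button flush with the bar by fingertip and move the sleeve on over it, until the button pops up through the hole in the sleeve's top. Work gently, without ramming the sleeve against the button or pushing hard on the bar, then let go and leave the other things on the table where they are.

Things in the scene. Friction and masses are not known exactly. Their poses are not given: they have to be found in the camera images.
- bar: fixed aluminium square tube 24 x 24 mm, level, top face 75 mm above the table, between wooden end blocks (50 long, 70 wide, 85 mm tall) on a plywood foot. Origin on the table under the tube's centre line; x along the tube in the direction the sleeve has to go; z up. Blocks' inner faces at x = -125 and +105 mm (there a cork pad to x = 99 mm, not above the tube's top)
- button: round steel spring button, 10 mm wide, 1.5 mm top chamfer, standing 7 mm out of the bar's top at x = +20 mm. Origin at its top centre, axes as the bar's. Moves straight down only: 2.5 N starts it, 4.5 N holds it flush; a fingertip flat on the bar's top keeps it flush, also while sliding. Stops the sleeve unless within 1.5 mm of flush. Trapped under the sleeve it makes it drag (2 to 6 N)
- sleeve: sliding stop, loose, already threaded on the bar, on the button's -x side: dark steel, 50 mm long (x), 26 mm bore, 4 mm walls, wooden cheeks (54 mm wide in all). Origin mid-bore, axes as the bar's; its top face is 4 mm above the bar's top. At each end a lip on top, 5 long, 30 wide, 8 mm high, flush with the end. May be gripped from above by its two ends, 50 mm apart, fingers over the bar
- hole (a point): centre of the 15 x 15 mm square hole in the sleeve's top wall, at the level of the top face (sleeve x = 0, y = 0, 17 mm above the sleeve's origin); axes as the sleeve's. Locked, the button stands up through it, 2 to 3 mm above the top face.
- dish: bystander: small clear plastic cup, 52 mm wide, 28 mm tall, near the bar; origin under its centre
- syringe: bystander: glue syringe lying on the table near the bar, about 135 mm long, 17 mm thick; origin on the table under its barrel
- chair_leg: bystander: reddish carved chair leg lying down, 260 mm long, up to 50 mm tall; origin under its middle
- heart: bystander: flat wooden heart, about 80 mm, 18 mm thick; origin under its middle
- vase: bystander: glass bottle with dried violet flowers, 60 mm wide, 170 mm tall in all; origin under its centre
- glue_jar: bystander: white jar, 64 mm wide, 75 mm tall; origin under its centre
- offcut: bystander: wooden block 90 x 55 x 30 mm; origin under its centre
Mind the look-alikes: they are no part of the job. Of the things that look like the sleeve, the middle-sized one is meant.

How it is judged:
By the outcome, as a careful person would: the job done as asked, in the order asked, and still so for the second after the job is handed in, with the robot touching nothing.
It also fails if it takes over 72 s, if anything falls off the work surface, if the arm or the gripper's body presses on something with over 40 N, if the wrist force passes 120 N, or if a joint passes its speed limit or range.

## Working session

There is one attempt and no reset: what is moved stays moved. The work goes in short steps, Python scripts to look and compute and a tool call to move; the robot and the scene stay as the last step left them, time stands still between calls to the robot, and variables do not carry over. Pictures are saved under pics/ and viewed, about 8 in all and at most 12, crops included, and the job is handed in when it is done.

Besides the shell and the picture viewer there is one more tool, called as name(argument=value, ...), one argument or row to a line, values as JSON. jog_arm: Moves the arm, as the interface text tells. Its arguments: {"type":"object","properties":{"deltas":{"type":"string"},"newtons":{"type":"number"}},"required":["deltas"]}

```bash
mkdir -p pics; ls
cat > h.py <<'E'
import numpy as np, cv2
from cell import monitor, snapshot, ticket, robot
def shot(n,f):
    s=snapshot(n); cv2.imwrite('pics/'+f+'.png',cv2.cvtColor(s['frame'],cv2.COLOR_RGB2BGR))
    np.savez('pics/'+f+'.npz',**{k:np.array(s[k],float) for k in('mtx','dist','T')}); return s
def pz(f,uv,z):
    s=np.load('pics/'+f+'.npz'); p=cv2.undistortPoints(np.array(uv,float).reshape(-1,1,2),s['mtx'],s['dist']).reshape(-1,2)
    d=np.c_[p,np.ones(len(p))]@s['T'][:3,:3].T; o=s['T'][:3,3]
    return o+d*((np.broadcast_to(z,len(p))-o[2])/d[:,2])[:,None]
def proj(f,P):
    s=np.load('pics/'+f+'.npz'); W=np.linalg.inv(s['T']); 
    return cv2.projectPoints(np.array(P,float).reshape(-1,1,3),cv2.Rodrigues(W[:3,:3])[0],W[:3,3],s['mtx'],s['dist'])[0].reshape(-1,2)
E
python3 - <<'E'
from h import *
for n in('top','side'):
    s=shot(n,n+'0'); print(s['T'].round(3).tolist(), s['mtx'][0][0])
a,b=[cv2.imread(f'pics/{n}0.png') for n in('top','side')]
for n in('top','side'): cv2.imwrite(f'pics/{n}0b.png',cv2.resize(cv2.imread(f'pics/{n}0.png'),(800,600),interpolation=cv2.INTER_CUBIC))
print(monitor.get_state())
E
```

```text
pics
[[-0.065, -0.975, 0.214, 0.304], [-0.998, 0.063, -0.013, -0.006], [-0.001, -0.214, -0.977, 1.309], [0.0, 0.0, 0.0, 1.0]] 447.12411541977
[[0.915, -0.274, 0.298, 0.244], [-0.405, -0.615, 0.677, -0.718], [-0.002, -0.739, -0.673, 0.791], [0.0, 0.0, 0.0, 1.0]] 401.6375185772085
{'clock': 0.1, 'qpos': array([-8.66373018e+01,  1.40795577e+01,  8.93163669e+01, -3.06797631e-03,
        7.67013698e+01, -9.97581352e+00]), 'dq': array([ 0.04880665, -0.05006046, -0.13210714,  0.08196673, -0.01981538,
       -0.03941495]), 'joint_efforts': array([-4.60069678e-04, -4.16913235e+01, -3.15527129e+01,  6.86946907e-02,
        3.09880183e-02, -5.24089717e-05]), 'tcp_pos': array([ 0.14991368, -0.631968  ,  0.2264764 ]), 'eef_rot': array([[ 2.30715714e-01, -9.73021190e-01, -1.51625535e-04],
       [-9.73019749e-01, -2.30715636e-01,  1.69212472e-03],
       [-1.68145559e-03, -2.42865124e-04, -9.99998557e-01]]), 'contact_force': array([-0.615059  , -0.84684403,  0.34034716]), 'ft_torque': array([-0.03890512, -0.01709861, -0.0136643 ]), 'width': 0.09387501616305195}
```

View pics/top0b.png

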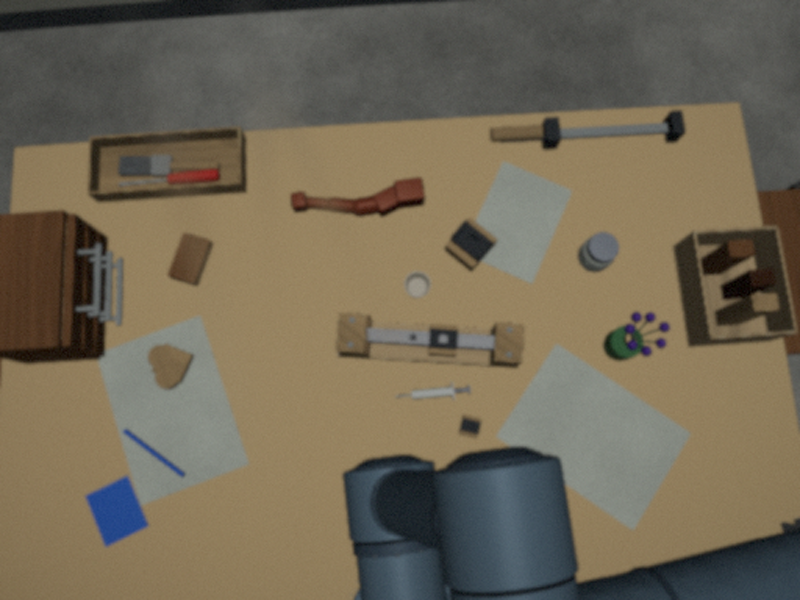

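View pics/side0b.png

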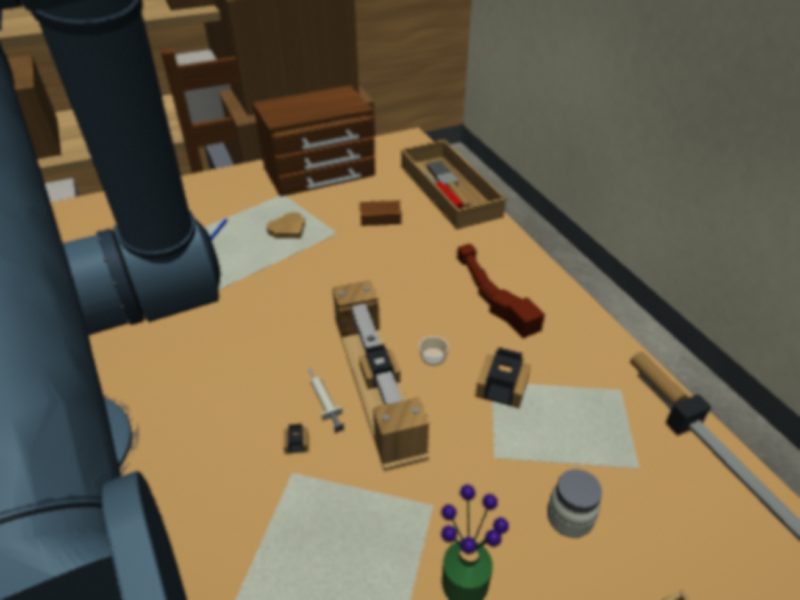

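Top view: the bar runs between blocks at (352,334) and (508,342), with the sleeve at (443,340) and the button at (412,338), so bar +x is image left (about world +y). The side view agrees. I'll crop closer.

Run:
```python
from h import *
a=cv2.imread('pics/top0.png')[190:245,205:345]; b=cv2.imread('pics/side0.png')[175:305,200:290]
a=cv2.resize(a,None,fx=5,fy=5,interpolation=cv2.INTER_CUBIC);b=cv2.resize(b,None,fx=4,fy=4,interpolation=cv2.INTER_CUBIC)[:320*1+200]
cv2.imwrite('pics/a.png',a);cv2.imwrite('pics/b.png',b);print(a.shape,b.shape)
```

```text
(275, 700, 3) (520, 360, 3)
```

View pics/a.png

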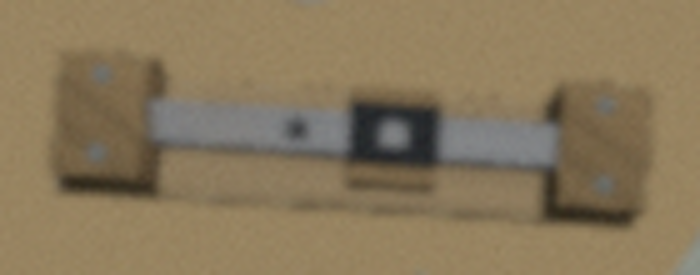

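View pics/b.png

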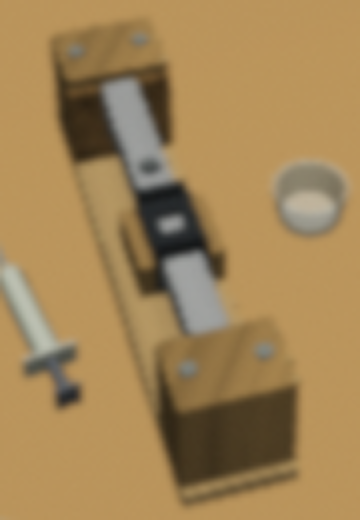

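```bash
cat > m.py <<'E'
from h import *
A=lambda p:(np.array(p,float)+.5)/5-.5+[205,190]
B=lambda p:(np.array(p,float)+.5)/4-.5+[200,175]
z=[.085]*4+[.0805,.077]
ta=pz('top0',A([(101,73),(96,153),(606,104),(603,184),(296,128),(394,135)]),z)
sb=pz('side0',B([(76,50),(140,40),(188,368),(264,350),(150,165),(171,223)]),z)
E
python3 - <<'E'
from m import *
print(ta.round(4));print(sb.round(4))
for t in(ta,sb):
    e1=(t[0]+t[1])/2;e2=(t[2]+t[3])/2;d=e1-e2;L=np.linalg.norm(d);u=d/L;o=e2+u*.150*L/.28
    v=np.array([-u[1],u[0],0])
    print('L',L,'yaw',np.degrees(np.arctan2(u[1],u[0])),'o',o,'button',(t[4]-o)@u,(t[4]-o)@v,'hole',(t[5]-o)@u,(t[5]-o)@v)
# tube edges
e=pz('top0',A([(152,98),(152,143),(540,121),(540,166)]),.075);print(e.round(4))
print(robot.tips_ahead,[x for x in dir(robot) if x[0]!='_'])
E
```

```text
[[ 0.5299  0.0681  0.085 ]
 [ 0.4852  0.0731  0.085 ]
 [ 0.4942 -0.2105  0.085 ]
 [ 0.4499 -0.2045  0.085 ]
 [ 0.4927 -0.0381  0.0805]
 [ 0.4858 -0.0923  0.077 ]]
[[ 0.4858  0.0766  0.085 ]
 [ 0.5292  0.0687  0.085 ]
 [ 0.4498 -0.2022  0.085 ]
 [ 0.4934 -0.2079  0.085 ]
 [ 0.4917 -0.0419  0.0805]
 [ 0.4858 -0.0903  0.077 ]]
L 0.28043142165843005 yaw 82.72798046269074 o [ 0.49106201 -0.05850882  0.085     ] button 0.020479800184718976 0.0009579293233326004 hole -0.03419320942500098 0.0009697422712330047
L 0.28001203204832315 yaw 82.62685558588535 o [ 0.49081998 -0.05628442  0.085     ] button 0.01435512403136841 0.0009568866257896095 hole -0.03441518051756122 0.0005746620243781602
[[ 0.5157  0.041   0.075 ]
 [ 0.4903  0.0424  0.075 ]
 [ 0.4886 -0.1744  0.075 ]
 [ 0.4634 -0.1721  0.075 ]]
0.022 ['MotionError', 'tips_ahead']
```

Both views agree: bar yaw is 82.7°, origin about (0.490, -0.057), sleeve centre at bar x of about -34. Turning the tool +20.65° puts tool x along −bar x and tool y along +bar y.

```bash
cat > g.py <<'E'
from h import *
import sys
O=np.array([.4902,-.0573,0]);Y=np.radians(82.7);u=np.array([np.cos(Y),np.sin(Y),0]);v=np.array([-u[1],u[0],0])
def W(x,y=0,z=0): return O+u*x/1000+v*y/1000+[0,0,z/1000]
def where():
    s=monitor.get_state();d=s['tcp_pos']-O;R=s['eef_rot']
    print('t%.2f bar xyz mm'%s['clock'],np.round([d@u*1e3,d@v*1e3,d[2]*1e3-22],1),'(z=tips) yawerr',np.degrees(np.arctan2(R[1,0],R[0,0])+np.pi-Y).round(2),'F bar',np.round([s['contact_force']@u,s['contact_force']@v,s['contact_force'][2]],1),'w',round(s['width']*1e3,1))
E
python3 -c "
from g import *
where()"
```

```text
t0.10 bar xyz mm [-613.2  264.5  204.5] (z=tips) yawerr 20.64 F bar [-0.9  0.5  0.3] w 93.9
```

jog_arm(
  deltas="1 0 0 0 5.16; 1 0 0 0 5.16; 1 0 0 0 5.16; 1 0 0 0 5.16; 1 0 0 0 0; 1 0 0 0 0",
  newtons=10,
)

```text
clock: 0.85
tcp_pos: [0.1499, -0.6323, 0.2271]
eef_rot: [[-0.126, -0.992, -0.0], [-0.992, 0.126, 0.001], [-0.001, 0.0, -1.0]]
contact_force: [0.0, -0.4, -0.7]
width: 0.0941
```

```bash
python3 -c "
from g import *
where()"
```

```text
t0.85 bar xyz mm [-613.6  264.4  205.1] (z=tips) yawerr 0.07 F bar [-0.4 -0.1 -0.7] w 94.1
```

jog_arm(
  deltas="1 -1.5 -0.7 0 0; 1 -3 -1.3 0 0; 1 -3.5 -1.5 0 0; 1 -3.5 -1.5 0 0; 1 -3.5 -1.5 0 0; 1 -3.5 -1.5 0 0; 1 -3.5 -1.5 0 0; 1 -3.5 -1.5 0 0",
)

```text
clock: 1.85
tcp_pos: [0.2922, -0.3914, 0.2274]
eef_rot: [[-0.126, -0.992, 0.0], [-0.992, 0.126, -0.0], [-0.0, -0.0, -1.0]]
contact_force: [0.1, -0.1, 0.4]
width: 0.0938
```

jog_arm(
  deltas="1 -3.5 -1.5 0 0; 1 -3.5 -1.5 0 0; 1 -3.5 -1.5 0 0; 1 -3.5 -1.5 0 0; 1 -3.5 -1.5 0 0; 1 -3.5 -1.5 0 0; 1 -3.5 -1.5 0 0; 1 -3.5 -1.5 0 0",
)

```text
clock: 2.85
tcp_pos: [0.4462, -0.129, 0.2274]
eef_rot: [[-0.126, -0.992, 0.0], [-0.992, 0.126, -0.0], [-0.0, -0.0, -1.0]]
contact_force: [0.1, -0.9, -0.1]
width: 0.0939
```

```bash
python3 -c "
from g import *
where()"
```

```text
t2.85 bar xyz mm [-76.7  34.6 205.4] (z=tips) yawerr 0.06 F bar [-0.9 -0.2 -0.1] w 93.9
```

jog_arm(
  deltas="1 -2.5 -1.5 0 0; 1 -2.5 -1.5 0 0; 1 -1.1 -0.5 0 0; 1 0 0 3 0; 1 0 0 3 0; 1 0 0 3 0; 1 0 0 1.5 0; 1 0 0 0 0",
)

```text
clock: 3.85
tcp_pos: [0.4878, -0.0748, 0.1218]
eef_rot: [[-0.127, -0.992, -0.002], [-0.992, 0.127, 0.001], [-0.0, 0.002, -1.0]]
contact_force: [0.4, 0.3, 0.5]
width: 0.0941
```

Run:
```python
from g import *
where()
shot('side','side1');shot('top','top1')
b=cv2.imread('pics/side1.png')[150:300,180:310];a=cv2.imread('pics/top1.png')[165:265,205:345]
b=cv2.resize(b,None,fx=4,fy=4,interpolation=cv2.INTER_CUBIC);a=cv2.resize(a,(280,200),interpolation=cv2.INTER_CUBIC)
c=np.zeros((600,800,3),np.uint8);c[:,:520]=b;c[:200,520:]=a;cv2.imwrite('pics/c1.png',c)
```

```text
t3.85 bar xyz mm [-17.7   0.2  99.8] (z=tips) yawerr -0.01 F bar [ 0.3 -0.3  0.5] w 94.1
```

View pics/c1.png

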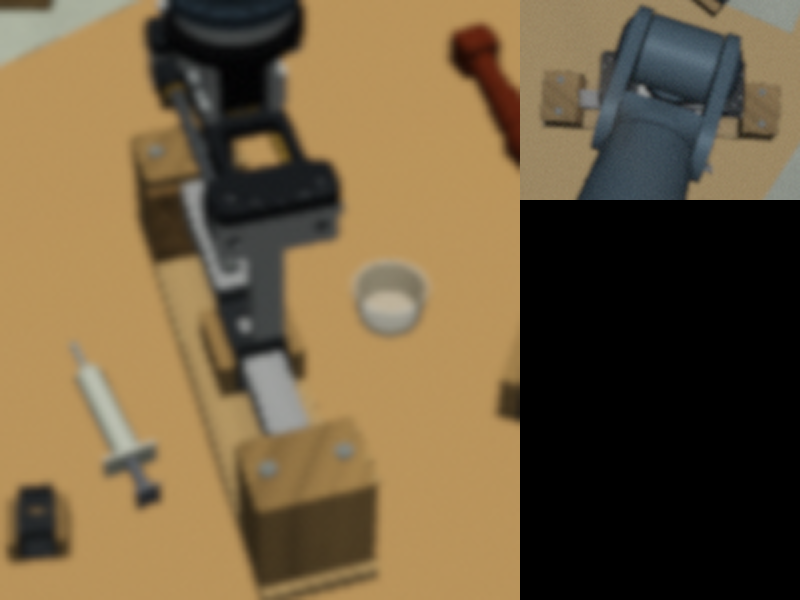

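The trailing finger stands over the bar behind the sleeve, with its tip at about (265,345) in the crop. I'll compare that with its projected position.

Run:
```python
from g import *
P=[W(x,y,z) for x in(-77.2,-64.7) for y in(8,-8) for z in(100,)]+[W(-59,y,87) for y in(15,-15)]+[W(-59,y,87-8) for y in(15,-15)]+[W(-77.2,8,140),W(-77.2,-8,140)]
print(((proj('side1',P)-[180,150]+.5)*4-.5).round(0).tolist())
```

```text
[[257.0, 352.0], [283.0, 346.0], [251.0, 336.0], [278.0, 331.0], [238.0, 347.0], [286.0, 336.0], [238.0, 356.0], [287.0, 345.0], [255.0, 303.0], [283.0, 298.0]]
```

jog_arm(
  deltas="1 0 0 0.5 0; 1 0 0 0.5 0; 1 0 0 0.5 0; 1 0 0 0.45 0; 1 0 0 0 0; 1 0 0 0 0",
)

```text
clock: 4.7
tcp_pos: [0.4886, -0.075, 0.103]
eef_rot: [[-0.127, -0.992, 0.0], [-0.992, 0.127, -0.0], [0.0, -0.0, -1.0]]
contact_force: [-0.0, -0.3, 0.2]
width: 0.094
```

jog_arm(
  deltas="1 -0.2 0 0 0; 1 -0.2 0 0 0; 1 -0.2 0 0 0; 1 -0.2 0 0 0; 1 -0.2 0 0 0; 1 -0.2 0 0 0; 1 -0.2 0 0 0; 1 -0.2 0 0 0",
)

```text
clock: 5.7
tcp_pos: [0.4907, -0.0591, 0.1031]
eef_rot: [[-0.127, -0.992, 0.0], [-0.992, 0.127, -0.0], [0.0, -0.0, -1.0]]
contact_force: [0.0, -2.3, 1.1]
width: 0.0939
```

```bash
python3 -c "
from g import *
where()"
```

```text
t5.70 bar xyz mm [-1.7 -0.7 81.1] (z=tips) yawerr -0.0 F bar [-2.2 -0.3  1.1] w 93.9
```

jog_arm(
  deltas="1 -0.2 0 0 0; 1 -0.2 0 0 0; 1 -0.2 0 0 0; 1 -0.2 0 0 0; 1 -0.15 0 0 0; 1 0 0 0 0; 1 0.1 0 -0.2 0; 1 0.2 0 -0.6 0",
)

```text
clock: 6.7
tcp_pos: [0.4909, -0.0524, 0.1107]
eef_rot: [[-0.127, -0.992, -0.001], [-0.992, 0.127, 0.001], [-0.001, 0.001, -1.0]]
contact_force: [0.6, -0.2, -0.1]
width: 0.0937
```

```bash
python3 -c "
from g import *
where()"
```

```text
t6.70 bar xyz mm [ 5.  -0.1 88.7] (z=tips) yawerr -0.01 F bar [-0.1 -0.6 -0.1] w 93.7
```

jog_arm(
  deltas="1 0 0 -0.8 0; 1 0 0 -0.8 0; 0.64 0.7 0 0 0; 0.64 0.7 0 0 0; 0.64 0.65 0 0 0; 0.64 0 0 0 0; 0.64 0 0 0 0; 0.64 0 0 0 0",
)

```text
clock: 7.7
tcp_pos: [0.4888, -0.0729, 0.1269]
eef_rot: [[-0.127, -0.992, -0.0], [-0.992, 0.127, 0.0], [-0.0, 0.0, -1.0]]
contact_force: [0.1, 0.3, -0.2]
width: 0.0601
```

Run:
```python
from g import *
where()
shot('side','side2')
b=cv2.imread('pics/side2.png')[160:260,190:290]
b=cv2.resize(b,None,fx=6,fy=6,interpolation=cv2.INTER_CUBIC);cv2.imwrite('pics/c2.png',b)
for n,P in dict(trail_end_top=[W(-39,y,87) for y in(15,-15)],lead_end=[W(11,y,87) for y in(15,-15)],button=[W(20,0,82)],cheek_trail=[W(-39,y,62) for y in(27,-27)]).items(): print(n,((proj('side2',P)-[190,160]+.5)*6-.5).round(0).tolist())
```

```text
t7.70 bar xyz mm [-15.6  -0.6 104.9] (z=tips) yawerr 0.01 F bar [ 0.3 -0.  -0.2] w 60.1
trail_end_top [[284.0, 425.0], [356.0, 410.0]]
lead_end [[253.0, 341.0], [323.0, 326.0]]
button [[283.0, 328.0]]
cheek_trail [[257.0, 474.0], [385.0, 446.0]]
```

View pics/c2.png

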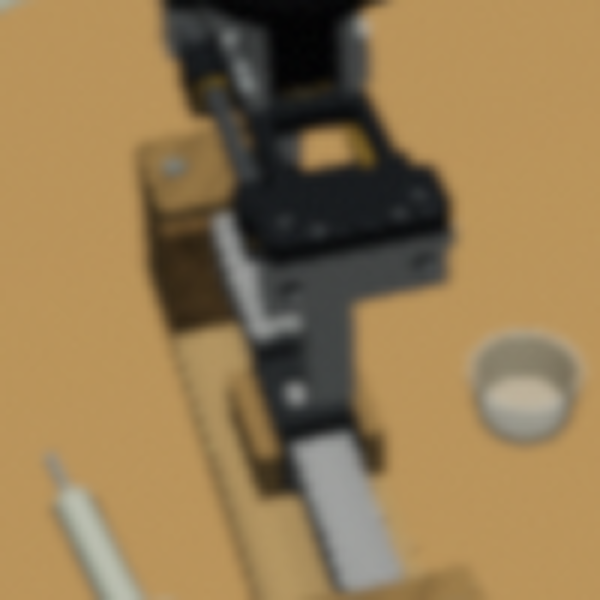

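The sleeve's trailing end sits as predicted, at about (295,442)-(350,430). Lowering the leading finger onto the button.

jog_arm(
  deltas="0.64 0 0.05 0.7 0; 0.64 0 0 0.7 0; 0.64 0 0 0.6 0; 0.64 0 0 0.3 0; 0.64 0 0 0.2 0; 0.64 0 0 0 0; 0.64 0 0 0 0",
)

```text
clock: 8.62
tcp_pos: [0.4882, -0.0729, 0.1021]
eef_rot: [[-0.127, -0.992, -0.0], [-0.992, 0.127, 0.0], [-0.0, 0.0, -1.0]]
contact_force: [-2.3, 0.6, 2.5]
width: 0.0602
```

```bash
python3 -c "
from g import *
where()"
```

```text
t8.62 bar xyz mm [-15.7  -0.   80.1] (z=tips) yawerr 0.01 F bar [0.3 2.4 2.5] w 60.2
```

jog_arm(
  deltas="0.64 0 0 0.15 0; 0.64 0 0 0.15 0; 0.64 0 0 0.1 0; 0.64 0 0 0 0; 0.64 0 0 0 0",
)

```text
clock: 9.25
tcp_pos: [0.4884, -0.0729, 0.0981]
eef_rot: [[-0.127, -0.992, 0.0], [-0.992, 0.127, -0.0], [-0.0, -0.0, -1.0]]
contact_force: [-1.5, 0.4, 4.5]
width: 0.0604
```

```bash
python3 -c "
from g import *
where()"
```

```text
t9.25 bar xyz mm [-15.7  -0.2  76.1] (z=tips) yawerr -0.0 F bar [0.2 1.6 4.5] w 60.4
```

jog_arm(
  deltas="0.64 0 0 0.05 0; 0.64 0 0 0.05 0; 0.64 0 0 0 0",
)

```text
clock: 9.62
tcp_pos: [0.4884, -0.073, 0.0973]
eef_rot: [[-0.127, -0.992, 0.0], [-0.992, 0.127, 0.0], [-0.0, -0.0, -1.0]]
contact_force: [-3.6, 0.9, 6.0]
width: 0.0601
```

```bash
python3 -c "
from g import *
where()"
```

```text
t9.62 bar xyz mm [-15.8  -0.2  75.3] (z=tips) yawerr -0.0 F bar [0.4 3.7 6. ] w 60.1
```

jog_arm(
  deltas="0.64 0 0 0.03 0; 0.64 0 0 0 0",
)

```text
clock: 9.88
tcp_pos: [0.4884, -0.073, 0.0973]
eef_rot: [[-0.127, -0.992, -0.0], [-0.992, 0.127, -0.0], [0.0, 0.0, -1.0]]
contact_force: [-4.2, 0.8, 8.2]
width: 0.0603
```

```bash
python3 -c "
from g import *
where()"
```

```text
t9.88 bar xyz mm [-15.8  -0.3  75.3] (z=tips) yawerr 0.0 F bar [0.3 4.2 8.2] w 60.3
```

jog_arm(
  deltas="0.62 -0.09 0.03 0 0; 0.60 -0.09 0 0 0; 0.58 -0.09 0 0 0; 0.56 -0.09 0 0 0; 0.54 -0.09 0 0 0; 0.52 -0.05 0 0 0; 0.50 0 0 0 0; 0.50 0 0 0 0",
  newtons=15,
)

```text
clock: 10.88
tcp_pos: [0.4893, -0.0689, 0.0973]
eef_rot: [[-0.127, -0.992, 0.002], [-0.992, 0.127, -0.002], [0.002, -0.002, -1.0]]
contact_force: [-2.0, -1.9, 5.4]
width: 0.0498
```

```bash
python3 -c "
from g import *
where()"
```

```text
t10.88 bar xyz mm [-11.7  -0.6  75.3] (z=tips) yawerr 0.0 F bar [-2.1  1.7  5.4] w 49.8
```

jog_arm(
  deltas="0.5 0 0 0.04 0; 0.5 -0.1 0 0 0; 0.5 -0.1 0 0 0; 0.5 -0.1 0 0 0; 0.5 -0.1 0 0 0; 0.5 -0.1 0 0 0; 0.5 -0.1 0 0 0",
)

```text
clock: 11.75
tcp_pos: [0.4899, -0.0676, 0.0976]
eef_rot: [[-0.124, -0.992, 0.0], [-0.992, 0.124, -0.013], [0.013, -0.002, -1.0]]
contact_force: [-7.9, -22.1, 6.4]
width: 0.0494
```

```bash
python3 -c "
from g import *
where()"
```

```text
t11.75 bar xyz mm [-10.3  -1.   75.6] (z=tips) yawerr 0.18 F bar [-22.9   5.    6.4] w 49.4
```

It is blocked with about 23 N right where the sleeve end should meet the button. I'll back off to relieve the force and look.

jog_arm(
  deltas="0.5 0.2 0 0 0; 0.5 0.2 0 0 0; 0.5 0.15 0 0 0; 0.5 0 0 0 0; 0.5 0 0 0 0",
)

```text
clock: 12.38
tcp_pos: [0.4895, -0.0688, 0.0973]
eef_rot: [[-0.127, -0.992, 0.002], [-0.992, 0.127, -0.003], [0.003, -0.002, -1.0]]
contact_force: [-1.5, -3.6, 7.5]
width: 0.0496
```

Run:
```python
from g import *
where()
shot('side','side3');shot('top','top3')
b=cv2.imread('pics/side3.png')[165:265,195:295];a=cv2.imread('pics/top3.png')[180:250,215:340]
b=cv2.resize(b,(400,400),interpolation=cv2.INTER_CUBIC);a=cv2.resize(a,(400,224),interpolation=cv2.INTER_CUBIC)
c=np.zeros((400,800,3),np.uint8);c[:,:400]=b;c[:224,400:]=a;cv2.imwrite('pics/c3.png',cv2.convertScaleAbs(c,alpha=1.5))
```

```text
t12.38 bar xyz mm [-11.5  -0.8  75.3] (z=tips) yawerr 0.01 F bar [-3.8  1.   7.5] w 49.6
```

View pics/c3.png

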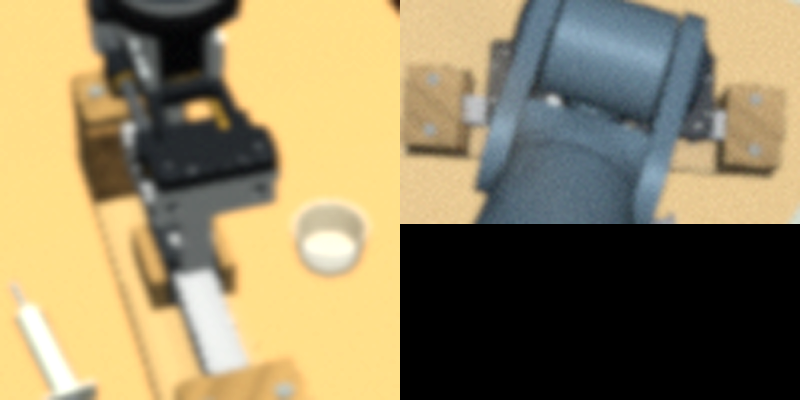

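The fingers hide the button. I'll release, lift and go aside for a clear look at it.

jog_arm(
  deltas="0.56 0 0 0 0; 0.62 0.05 0 0 0; 0.64 0.05 0 0 0; 0.64 0 0 -1 0; 0.64 0 0 -2 0; 0.64 -2 0 -4 0; 0.64 -5 0 -4 0; 0.64 -5 0 -2 0",
)

```text
clock: 13.48
tcp_pos: [0.5049, 0.0502, 0.2275]
eef_rot: [[-0.129, -0.992, 0.005], [-0.992, 0.129, -0.001], [0.0, -0.005, -1.0]]
contact_force: [0.5, 0.2, -0.1]
width: 0.0597
```

jog_arm(
  deltas="0.64 -5 0 0 0; 0.64 -2 0 0 0; 0.64 0 0 0 0",
)

```text
clock: 13.85
tcp_pos: [0.5125, 0.1198, 0.2247]
eef_rot: [[-0.125, -0.992, -0.0], [-0.992, 0.125, -0.0], [0.0, -0.0, -1.0]]
contact_force: [0.1, -1.3, 0.5]
width: 0.0606
```

Run:
```python
from g import *
where()
shot('side','side4')
b=cv2.imread('pics/side4.png')[175:265,205:275]
b=cv2.resize(b,None,fx=6,fy=6,interpolation=cv2.INTER_CUBIC);cv2.imwrite('pics/c4.png',b)
f='side4'
for n,P in dict(button=[W(20,0,82)],buttonbase=[W(15,0,75),W(25,0,75)],sleevetrail=[W(-37,y,87) for y in(15,-15)],lead=[W(13,y,87) for y in(15,-15)],hole=[W(-12,0,79)],tubeend=[W(105,y,75) for y in(12,-12)]).items(): print(n,((proj(f,P)-[205,175]+.5)*6-.5).round(0).tolist())
```

```text
t13.85 bar xyz mm [178.5   0.4 202.7] (z=tips) yawerr 0.13 F bar [-1.2 -0.3  0.5] w 60.6
button [[193.0, 238.0]]
buttonbase [[197.0, 258.0], [191.0, 242.0]]
sleevetrail [[193.0, 332.0], [265.0, 316.0]]
lead [[162.0, 248.0], [232.0, 233.0]]
hole [[213.0, 295.0]]
tubeend [[120.0, 126.0], [172.0, 116.0]]
```

View pics/c4.png

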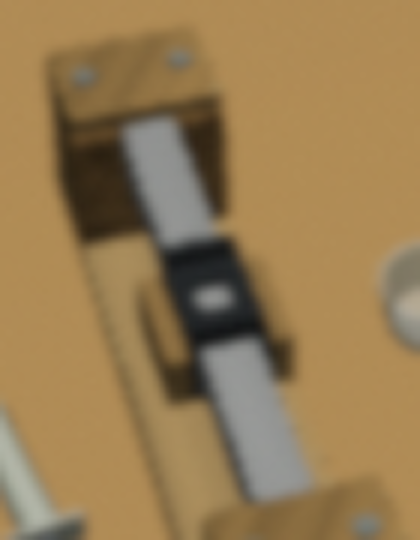

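The sleeve is where I expected, with its hole at (213,298), and the button is hidden right at its leading lip. A thin fingertip may have slipped off the button, so I'll check the finger's shape in the same picture.

Run:
```python
from g import *
f='side4'
P=[W(178.5+s*x,8*q,z) for s in(-1,1) for x in(30.3,42.8) for q in(1,-1) for z in(203,)]
p=proj(f,P);c=p.mean(0).astype(int);print(c)
x0,y0=c[0]-50,c[1]-55
b=cv2.imread('pics/side4.png')[max(y0,0):y0+80,x0:x0+100]
b=cv2.resize(b,None,fx=7,fy=7,interpolation=cv2.INTER_CUBIC);cv2.imwrite('pics/c5.png',cv2.convertScaleAbs(b,alpha=1.6))
print(((p-[x0,max(y0,0)]+.5)*7-.5).round(0).tolist())
```

```text
[219 140]
[[356.0, 436.0], [399.0, 429.0], [364.0, 455.0], [407.0, 448.0], [320.0, 347.0], [362.0, 341.0], [313.0, 330.0], [354.0, 323.0]]
```

View pics/c5.png

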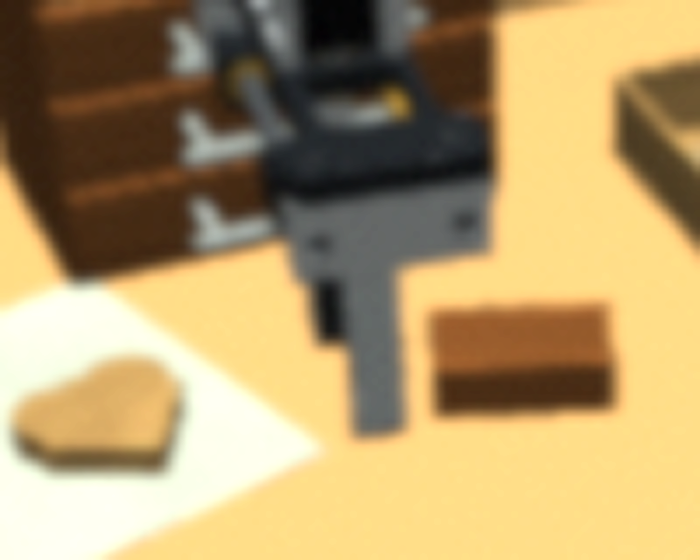

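The tip bottom at (355,438)-(405,430) matches the inner face, so the tips are only a few mm thick. The finger slipped off the button's near edge. This time I'll put the tip on the button's middle (inner face at x of about 18.5), hold it there and bring the sleeve up by closing.

jog_arm(
  deltas="0.68 3 0 0 0; 0.68 5 0 0 0; 0.68 5 0 0 0; 0.68 4 0 0 0; 0.68 2.2 0 0 0; 0.68 0 0 3 0; 0.68 0 0 3 0; 0.68 0 0 3 0",
)

```text
clock: 14.9
tcp_pos: [0.4877, -0.0731, 0.1343]
eef_rot: [[-0.129, -0.992, 0.0], [-0.992, 0.129, -0.0], [0.0, -0.0, -1.0]]
contact_force: [-0.4, 0.2, 0.5]
width: 0.0639
```

jog_arm(
  deltas="0.68 0 0 1 0; 0.68 0 0 0 0; 0.68 0 0 0 0",
)

```text
clock: 15.28
tcp_pos: [0.489, -0.0722, 0.1266]
eef_rot: [[-0.127, -0.992, 0.002], [-0.992, 0.127, -0.001], [0.001, -0.002, -1.0]]
contact_force: [-0.2, -0.1, 1.3]
width: 0.0639
```

```bash
python3 -c "
from g import *
where()"
```

```text
t15.28 bar xyz mm [-14.9  -0.7 104.6] (z=tips) yawerr -0.02 F bar [-0.1  0.2  1.3] w 63.9
```

jog_arm(
  deltas="0.68 -0.12 0.05 0.6 0; 0.68 0 0 0.6 0; 0.68 0 0 0.5 0; 0.68 0 0 0.4 0; 0.68 0 0 0.3 0; 0.68 0 0 0.25 0; 0.68 0 0 0.15 0; 0.68 0 0 0 0",
)

```text
clock: 16.27
tcp_pos: [0.4878, -0.0703, 0.0974]
eef_rot: [[-0.127, -0.992, -0.0], [-0.992, 0.127, 0.0], [-0.0, 0.0, -1.0]]
contact_force: [-1.8, 1.3, 4.6]
width: 0.0642
```

```bash
python3 -c "
from g import *
where()"
```

```text
t16.27 bar xyz mm [-13.2   0.7  75.4] (z=tips) yawerr 0.0 F bar [1.1 2.  4.6] w 64.2
```

jog_arm(
  deltas="0.68 0 0 0.1 0; 0.68 0 0 0.05 0; 0.68 0 0 0 0",
)

```text
clock: 16.65
tcp_pos: [0.4879, -0.0703, 0.0972]
eef_rot: [[-0.127, -0.992, -0.001], [-0.992, 0.127, 0.0], [-0.0, 0.001, -1.0]]
contact_force: [-5.8, 2.1, 13.7]
width: 0.0638
```

```bash
python3 -c "
from g import *
where()"
```

```text
t16.65 bar xyz mm [-13.2   0.6  75.2] (z=tips) yawerr 0.02 F bar [ 1.3  6.  13.7] w 63.8
```

jog_arm(
  deltas="0.66 -0.09 0.04 -0.05 0; 0.64 -0.09 0 0 0; 0.62 -0.09 0 0 0; 0.60 -0.09 0 0 0; 0.58 -0.09 0 0 0; 0.58 0 0 0 0; 0.58 0 0 0 0",
  newtons=12,
)

```text
clock: 17.52
tcp_pos: [0.4886, -0.0659, 0.0973]
eef_rot: [[-0.127, -0.992, 0.001], [-0.992, 0.127, -0.0], [0.0, -0.001, -1.0]]
contact_force: [-3.6, 1.2, 8.5]
width: 0.0544
```

```bash
python3 -c "
from g import *
where()"
```

```text
t17.52 bar xyz mm [-8.8  0.5 75.3] (z=tips) yawerr 0.01 F bar [0.7 3.7 8.5] w 54.4
```

jog_arm(
  deltas="0.57 -0.05 0 0 0; 0.56 -0.05 0 0 0; 0.55 -0.05 0 0 0; 0.54 -0.05 0 0 0; 0.53 -0.05 0 0 0; 0.52 0 0 0 0; 0.52 0 0 0 0",
)

```text
clock: 18.4
tcp_pos: [0.4889, -0.0637, 0.0973]
eef_rot: [[-0.127, -0.992, 0.001], [-0.992, 0.127, -0.001], [0.001, -0.001, -1.0]]
contact_force: [-3.6, 0.6, 7.9]
width: 0.0497
```

```bash
python3 -c "
from g import *
where()"
```

```text
t18.40 bar xyz mm [-6.5  0.4 75.3] (z=tips) yawerr 0.01 F bar [0.1 3.6 7.9] w 49.7
```

The sleeve end is now at 18.4, past the button's edge, and the forces are low. I'll slide on in small checked steps.

jog_arm(
  deltas="0.5 -0.1 0 0 0; 0.5 -0.1 0 0 0; 0.5 -0.1 0 0 0; 0.5 -0.1 0 0 0; 0.5 -0.1 0 0 0; 0.5 0 0 0 0",
)

```text
clock: 19.15
tcp_pos: [0.4898, -0.0604, 0.0974]
eef_rot: [[-0.127, -0.992, 0.002], [-0.992, 0.127, -0.005], [0.004, -0.002, -1.0]]
contact_force: [-1.8, -6.3, 6.3]
width: 0.0501
```

```bash
python3 -c "
from g import *
where()"
```

```text
t19.15 bar xyz mm [-3.1  0.  75.4] (z=tips) yawerr 0.03 F bar [-6.5  1.   6.3] w 50.1
```

jog_arm(
  deltas="0.5 -0.1 0 0 0; 0.5 -0.1 0 0 0; 0.5 -0.1 0 0 0; 0.5 -0.1 0 0 0; 0.5 -0.1 0 0 0; 0.5 -0.1 0 0 0; 0.5 -0.1 0 0 0; 0.5 -0.1 0 0 0",
)

```text
clock: 20.15
tcp_pos: [0.4908, -0.0526, 0.0974]
eef_rot: [[-0.127, -0.992, 0.002], [-0.992, 0.127, -0.005], [0.004, -0.002, -1.0]]
contact_force: [-2.7, -6.2, 5.7]
width: 0.0499
```

```bash
python3 -c "
from g import *
where()"
```

```text
t20.15 bar xyz mm [ 4.8 -0.  75.4] (z=tips) yawerr 0.02 F bar [-6.5  1.9  5.7] w 49.9
```

jog_arm(
  deltas="0.5 -0.1 0 -0.05 0; 0.5 -0.15 0 0 0; 0.5 -0.15 0 0 0; 0.5 -0.15 0 0 0; 0.5 -0.15 0 0 0; 0.5 -0.15 0 0 0; 0.5 -0.15 0 0 0; 0.5 -0.1 0 0 0",
)

```text
clock: 21.15
tcp_pos: [0.4918, -0.0399, 0.0973]
eef_rot: [[-0.127, -0.992, 0.001], [-0.992, 0.127, -0.001], [0.001, -0.001, -1.0]]
contact_force: [-1.1, -6.0, 6.2]
width: 0.0495
```

```bash
python3 -c "
from g import *
where()"
```

```text
t21.15 bar xyz mm [17.5  0.7 75.3] (z=tips) yawerr 0.03 F bar [-6.1  0.3  6.2] w 49.5
```

jog_arm(
  deltas="0.5 -0.07 0 0 0; 0.5 -0.07 0 0 0; 0.5 -0.07 0 0 0; 0.5 0 0 0 0",
)

```text
clock: 21.65
tcp_pos: [0.492, -0.0379, 0.0972]
eef_rot: [[-0.127, -0.992, 0.001], [-0.992, 0.127, -0.001], [0.001, -0.001, -1.0]]
contact_force: [-0.9, -4.8, 6.2]
width: 0.0497
```

```bash
python3 -c "
from g import *
where()"
```

```text
t21.65 bar xyz mm [19.5  0.7 75.2] (z=tips) yawerr 0.02 F bar [-4.9  0.3  6.2] w 49.7
```

jog_arm(
  deltas="0.5 0 0 -0.1 0; 0.5 0 0 0 0; 0.5 -0.05 0 0 0; 0.5 0 0 0 0",
)

```text
clock: 22.15
tcp_pos: [0.4913, -0.0366, 0.0973]
eef_rot: [[-0.127, -0.992, -0.001], [-0.992, 0.127, 0.001], [-0.001, 0.001, -1.0]]
contact_force: [0.0, -0.1, -0.7]
width: 0.0498
```

Run:
```python
from g import *
where()
shot('side','side6')
b=cv2.imread('pics/side6.png')[170:250,205:275]
b=cv2.resize(b,None,fx=7,fy=7,interpolation=cv2.INTER_CUBIC);cv2.imwrite('pics/c6.png',b)
```

```text
t22.15 bar xyz mm [20.7  1.6 75.3] (z=tips) yawerr 0.0 F bar [-0.1 -0.  -0.7] w 49.8
```

jog_arm(
  deltas="0.56 0 0 0 0; 0.64 0 0 0 0; 0.7 0 0 0 0; 0.7 0 0 -1 0; 0.7 0 0 -3 0; 0.7 -2 0 -4 0; 0.7 -4 0 -4 0; 0.7 -5 0 0 0",
)

```text
clock: 23.2
tcp_pos: [0.5083, 0.0727, 0.223]
eef_rot: [[-0.129, -0.992, 0.009], [-0.992, 0.129, -0.001], [-0.0, -0.009, -1.0]]
contact_force: [0.4, -0.4, -0.4]
width: 0.0659
```

jog_arm(
  deltas="0.7 -4 0 0 0; 0.7 -2 0 0 0; 0.7 0 0 0 0; 0.7 0 0 0 0",
)

```text
clock: 23.7
tcp_pos: [0.5133, 0.131, 0.2181]
eef_rot: [[-0.128, -0.992, 0.0], [-0.992, 0.128, -0.0], [0.0, -0.0, -1.0]]
contact_force: [-0.0, 0.4, 0.3]
width: 0.0655
```

Run:
```python
from g import *
where()
s=shot('side','side7')
b=cv2.imread('pics/side7.png')[175:255,205:285]
b=cv2.resize(b,None,fx=7,fy=7,interpolation=cv2.INTER_CUBIC);cv2.imwrite('pics/c7.png',b)
for n,P in dict(btop=[W(20,0,82)],hole=[W(20,0,79)],holec=[W(20+a,q,79) for a,q in((-7.5,7.5),(-7.5,-7.5),(7.5,-7.5),(7.5,7.5))]).items(): print(n,((proj('side7',P)-[205,175]+.5)*7-.5).round(0).tolist())
```

```text
t23.70 bar xyz mm [189.7   1.  196.1] (z=tips) yawerr -0.03 F bar [0.4 0.1 0.3] w 65.5
btop [[226.0, 277.0]]
hole [[226.0, 283.0]]
holec [[211.0, 302.0], [252.0, 293.0], [241.0, 265.0], [201.0, 274.0]]
```

View pics/c7.png

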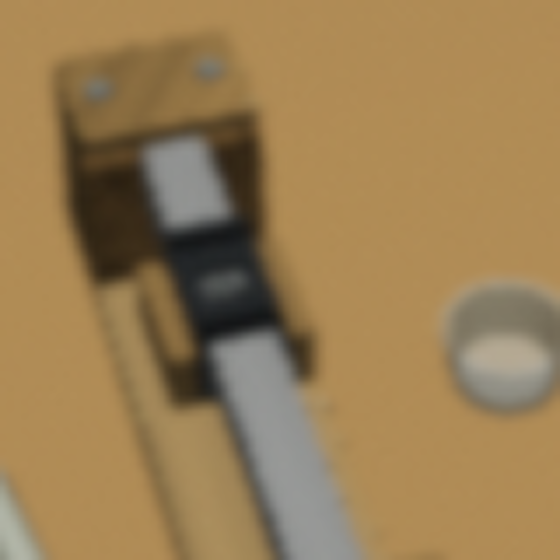

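The hole, at (222,285), now looks mostly filled by the dark button. An enhanced close-up plus the top view should confirm it.

Run:
```python
from g import *
shot('top','top7')
ac=np.mean([snapshot('side')['frame'].astype(float) for _ in range(12)],0)[200:230,222:252][:,:,::-1]
tp=np.mean([snapshot('top')['frame'].astype(float) for _ in range(6)],0)[195:235,235:315][:,:,::-1]
f=lambda i,w,h:np.clip(cv2.resize(i,(w,h),interpolation=cv2.INTER_CUBIC)*1.6,0,255).astype(np.uint8)
c=np.zeros((400,800,3),np.uint8);c[:,:400]=f(ac,400,400);c[:200,400:]=f(tp,400,200)
cv2.imwrite('pics/c8.png',c);where()
```

```text
t24.70 bar xyz mm [190.4   1.1 195.8] (z=tips) yawerr 0.0 F bar [ 0.4  0.1 -0.5] w 65.9
```

View pics/c8.png

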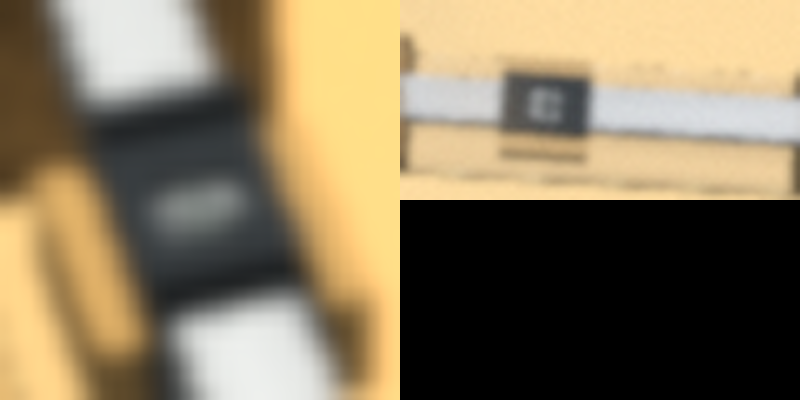

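The top view shows the button centred in the hole. A gentle nudge against the sleeve's trailing end will confirm that it is really locked and not just trapped.

jog_arm(
  deltas="0.7 3 -0.05 0 0; 0.7 5 -0.05 0 0; 0.7 5 0 0 0; 0.7 3 0 0 0; 0.7 0.6 0 0 0; 0.7 0 0 3 0; 0.7 0 0 3 0; 0.7 0 0 2.5 0",
)

```text
clock: 25.7
tcp_pos: [0.4931, -0.032, 0.1317]
eef_rot: [[-0.126, -0.992, -0.001], [-0.992, 0.126, 0.001], [-0.0, 0.001, -1.0]]
contact_force: [0.1, 0.1, 0.9]
width: 0.0657
```

jog_arm(
  deltas="0.7 0 0 0.8 0; 0.7 0 0 0 0; 0.7 0 0 0 0",
)

```text
clock: 26.08
tcp_pos: [0.4941, -0.0331, 0.126]
eef_rot: [[-0.127, -0.992, 0.002], [-0.992, 0.127, -0.001], [0.0, -0.002, -1.0]]
contact_force: [-0.2, 0.2, 0.3]
width: 0.0656
```

```bash
python3 -c "
from g import *
where()"
```

```text
t26.07 bar xyz mm [ 24.5  -0.8 104. ] (z=tips) yawerr 0.02 F bar [0.2 0.3 0.3] w 65.6
```

jog_arm(
  deltas="0.7 0 0 0.8 0; 0.7 0 0 0.8 0; 0.7 0 0 0.7 0; 0.7 0 0 0 0; 0.7 -0.15 0 0 0; 0.7 -0.15 0 0 0; 0.7 -0.1 0 0 0; 0.7 0 0 0 0",
)

```text
clock: 27.08
tcp_pos: [0.4938, -0.0291, 0.1019]
eef_rot: [[-0.127, -0.992, 0.0], [-0.992, 0.127, -0.0], [0.0, -0.0, -1.0]]
contact_force: [0.2, -0.6, 0.2]
width: 0.0659
```

```bash
python3 -c "
from g import *
where()"
```

```text
t27.07 bar xyz mm [28.5 -0.  79.9] (z=tips) yawerr 0.01 F bar [-0.6 -0.3  0.2] w 65.9
```

jog_arm(
  deltas="0.7 -0.1 0 0 0; 0.7 -0.1 0 0 0; 0.7 0 0 0 0",
)

```text
clock: 27.45
tcp_pos: [0.4941, -0.0273, 0.1019]
eef_rot: [[-0.127, -0.992, 0.0], [-0.992, 0.127, -0.0], [0.0, -0.0, -1.0]]
contact_force: [0.8, -2.1, 0.9]
width: 0.0657
```

```bash
python3 -c "
from g import *
where()"
```

```text
t27.45 bar xyz mm [30.2 -0.  79.9] (z=tips) yawerr 0.0 F bar [-2.  -1.   0.9] w 65.7
```

jog_arm(
  deltas="0.7 -0.1 0 0 0; 0.7 -0.1 0 0 0; 0.7 0 0 0 0",
)

```text
clock: 27.82
tcp_pos: [0.4942, -0.0267, 0.1019]
eef_rot: [[-0.126, -0.992, -0.0], [-0.992, 0.126, -0.004], [0.004, -0.0, -1.0]]
contact_force: [-2.2, -7.6, 0.3]
width: 0.0658
```

```bash
python3 -c "
from g import *
where()"
```

```text
t27.82 bar xyz mm [30.8 -0.1 79.9] (z=tips) yawerr 0.05 F bar [-7.8  1.2  0.3] w 65.8
```

After about 2 N of plain sliding, the sleeve stopped dead about 2.5 mm off centre (7.8 N, no creep), so the button is up in the hole. Backing off, lifting clear and handing in.

jog_arm(
  deltas="0.7 0.3 0 0 0; 0.7 0.2 0 0 0; 0.7 0 0 -0.5 0; 0.7 0 0 -2 0; 0.7 0 0 -4 0; 0.7 -2 0 -4 0; 0.7 -5 0 -1 0; 0.7 -5 0 0 0",
)

```text
clock: 28.82
tcp_pos: [0.5099, 0.0902, 0.219]
eef_rot: [[-0.128, -0.992, 0.004], [-0.992, 0.128, 0.0], [-0.001, -0.004, -1.0]]
contact_force: [1.0, -0.6, -0.6]
width: 0.0656
```

jog_arm(
  deltas="0.7 -4 0 0 0; 0.7 -1 0 0 0; 0.7 0 0 0 0; 0.7 0 0 0 0",
)

```text
clock: 29.32
tcp_pos: [0.5152, 0.1374, 0.2168]
eef_rot: [[-0.128, -0.992, -0.0], [-0.992, 0.128, -0.0], [0.0, 0.0, -1.0]]
contact_force: [-0.3, 0.1, 0.3]
width: 0.0659
```

Run:
```python
from g import *
where();a=np.mean([snapshot('side')['frame'].astype(float) for _ in range(8)],0)[:,:,::-1]
i=cv2.resize(np.clip(a[170:260,190:310]*1.4,0,255).astype(np.uint8),(800,600),interpolation=cv2.INTER_CUBIC)
cv2.imwrite('pics/c9.png',i)
```

```text
t29.32 bar xyz mm [ 1.963e+02 -1.000e-01  1.948e+02] (z=tips) yawerr -0.08 F bar [0.  0.3 0.3] w 65.9
```

View pics/c9.png

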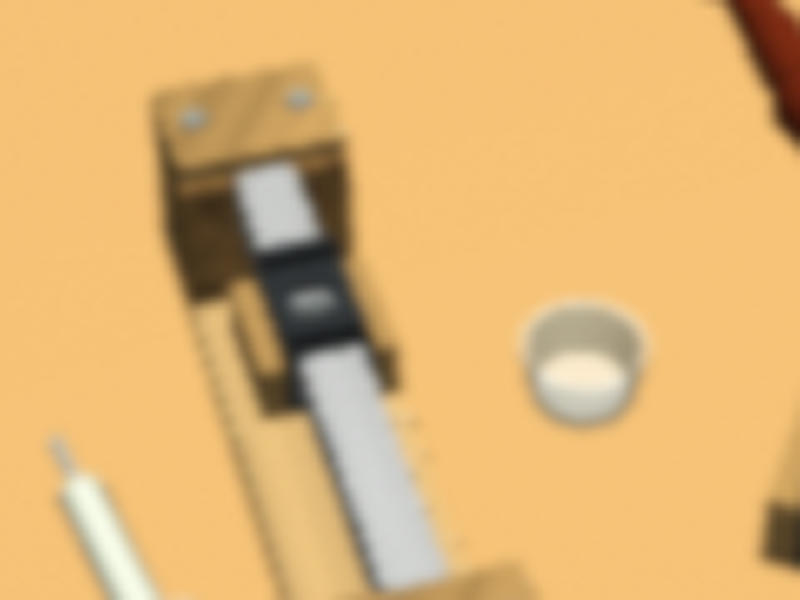

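The sleeve is over the button, with the button filling its hole at (313,298). The dish and syringe are undisturbed and the arm is clear.

```bash
python3 -c "
from cell import ticket
print(ticket.hand_in())"
```

```text
the job is handed in; nothing more can be done
None
```

The sleeve is locked on the button and I handed the job in at about 30 s, with the arm clear and touching nothing. I pushed the sleeve up to the button, pressed the button flush with the leading fingertip and closed the gripper to bring the sleeve over its edge. I then slid the sleeve on until the hole was over the button, and let go.

**Checks that agreed:**
- The drag fell from about 6 N to 0 as the hole reached the button.
- A gentle nudge afterwards slid the sleeve at about 2 N, then stopped it dead at 7.8 N. That happened with the sleeve about 2.5 mm past centre by my position estimate, which is the hole's play, so I left it there.
- The top picture shows the button centred in the hole. In the last side picture the dish, the syringe and the visible end of the chair leg look undisturbed.

**What went wrong or stayed unconfirmed:**
- My first try blocked at about 23 N. I had taken the fingertip to be about 12.5 mm thick, but it is only a few mm and had most likely slipped off the button's near edge. I backed off, let go and repeated it with the tip on the button's middle.
- On the second press the fingertip reached about 14 N on the bar for a moment before I eased it off.
- The pictures are too blurred to show how far the button stands above the sleeve, so the lock rests mainly on the force checks.
- I did not compare the other bystanders before and after; the arm did not work near them.

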